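# Hold back the belt tensioner of the gouge-sharpening machine for a belt change

## Task

I am about to slip a new belt onto the whetstone machine. First turn its rotary isolator off, then swing the sprung tensioner arm back by its upright grip post, past the click and on towards its end stop, and keep holding it there with the gripper for me: finish while holding it, do not let it go. Leave the stone, the tools and everything else on the machine and the bench where they are.

Things in the scene. Friction and masses are not known exactly. Their poses are not given: they have to be found in the camera images.
- sharpener: whetstone machine with a green housing and grey deck, fixed, stone and guard off. Deck plate 260 (x) x 400 (y) mm, 100 over the bench. Origin: centre of underside, z up, front = -x. On the deck at machine x, y (mm): big pulley dia 110 at (35, 100), top 134, its 16 mm spindle up to 166; motor pulley dia 40 at (50, -100), up to 142; switch box 74 x 74 at (-82, 148), top 149
- isolator (a joint): rotary isolator on the switch box (rad): 0 = on, 1.05 = off, hard stops at both. Turns about the vertical, anticlockwise seen from above to switch off. Over-centre spring: about 0.14 N m starts it; past half way it snaps to the far stop by itself
- isolator_grip (a point): on the isolator's vertical axis at mid height of its handle, 169 mm over the bench. Black bar handle 56 long, 14 wide, 26 tall (156 to 182 over the bench), reaching 32 from the axis at its white-lined pointer end, 24 at the other. This point turns with the handle; its -x axis is the pointer's direction. When on, the pointer points along the machine's -x
- tensioner (a joint): swing of the tensioner arm about its vertical pivot (rad): 0 = sprung against its rest stop, 0.62 = end stop, growing anticlockwise seen from above. Spring 0.6 N m at 0, 1.5 at 0.62 (4 to 11 N at the post). A sprung pawl clicks over a rounded tooth: felt from 0.17, crest 0.30, clear at 0.43 (up to 4 N more at the post). It does not lock: let go, the arm springs back
- idler_arm: the tensioner arm: flat steel, 20 mm wide, just over the deck, with an idler roller dia 36 mm at 100 mm from the pivot (top 136 over the bench) and the upright grip post at its end. Origin on the pivot axis at deck height; its x points along the arm to the post. At joint 0 the arm points 45 degrees from the machine's +x towards its +y
- grip_post (a point): top centre of the upright black grip post at the end of the tensioner arm: round, dia 16 mm, from 126 to 186 mm over the bench, 140 mm from the pivot axis. Above 145 mm nothing stands within 60 mm of it
- tensioner_pivot (a point): point on the vertical pivot axis of the tensioner arm, 126 mm over the bench
- lock_nut: spindle lock nut lying on the deck behind the pulleys, hexagon 32 mm, 12 mm tall, origin under its centre; leave alone
- spanner: spanner 160 mm long lying on the deck's right end; leave alone
- gouge: carving gouge 190 mm long with a wooden handle, lying on the bench in front of the machine; leave alone
- stone_wheel: the machine's grey whetstone, disc dia 200 mm, 30 mm thick, lying on the bench; leave alone
- print_block: small carved printing block 170 x 120 mm with a grip on its back, 50 mm tall; leave alone
- shell_jar: pale jar of shell powder with a white cap, dia 72 mm, 110 mm tall; leave alone
- paste_bowl: steel bowl dia 170 mm, 70 mm tall; leave alone
- paste_brush: flat paste brush 220 mm long; leave alone

How it is judged:
By the outcome, as a careful person would: the job done as asked, in the order asked, and still so for the second after the job is handed in, while the arm keeps its last pose, push and grip.
It also fails if it takes over 42 s, if anything falls off the work surface, if the arm or the gripper's body presses on something with over 40 N, if the wrist force passes 120 N, or if a joint passes its speed limit or range.

## Robot

A 6-joint arm with a two-finger parallel gripper is mounted at the origin on the work surface. World frame = base frame: x ahead of the robot, y to its left, z up, the work surface at z = 0. Lengths are in mm, angles in rad, forces in N, time in s.
With the tool pointing down it reaches from about 275 to 1000 mm from the base axis. Payload 8.4 kg.
Tool frame: the origin (TCP) lies at the very end of the fingers, on their centre line; the grasp point (between the pads) lies 19 mm behind it; z points along the fingers, y is the line along which they close (so a half turn about z gives the same grasp; the last joint's range is limited). The gripper opens to 85 mm and grips with 20 to 120 N. Pads are 22 mm wide; open, the fingers measure 114 mm over their backs; the gripper's body (76 mm by 85 mm) begins 54 mm behind the grasp point. The pads swing forward as they close: fully open they stand 13 mm farther back than shut.
Start: joints at [-1.254, 0.353, 1.633, -0, 1.155, -0.002], TCP at [195.891, -593.511, 231.281] pointing down, gripper open.
Joint ranges: [-2.63, 2.63], [-0.92, 2.1], [0.06, 2.66], [-1.3, 4.44], [0, 2.69], [-3.02, 3.02]. Speed limits (rad/s): [2.22, 2.22, 2.79, 3.14, 3.14, 3.14].

## Interface

Orientations are given as [roll, pitch, yaw] about the fixed x, y, z axes, in that order (R = Rz(yaw) Ry(pitch) Rx(roll)).
In Python, from rig import r, vision gives the robot as it stands. The module is installed in compiled form; this text tells all that it offers.
- The arm moves only by the tool play_rows, never from a script. Its argument "steps" is a list of rows, each an object with "delta_pos": the shift along the tool's x, y, z in cm, a list of three; "yaw": the turn about the tool's z in rad; "jaw": the opening in per cent of the stroke, from 0 (shut) to 100 (fully open). A call has exactly 8 rows; each row is the pose to reach, as a shift and turn from the pose commanded when the call began, along the tool's axes at that moment; what a row does not reach only later rows make up. A row lasts 1/10 s, in which the tool goes at most 50 mm and 8.59 degrees, less where a joint would pass 70% of its speed; a pose out of reach is approached as far as the arm can. A call with a gripper value outside its range is refused whole. The fingers move at their own pace and stop on an object; "grip_force" is the grip in N (left out, the last holds). Time passes only in rows, so rows that repeat a pose let the fingers close, or fill a call up. It gives the time, the measured TCP pose, the force, the opening and the grip force at its end, in the units of the state.
- r.sense(): the state, without advancing time (a new reading comes with each control period).
- vision.grab_frame(name): name is "side" or "top" or "wrist"; returns (picture, depth): 480x640x3 uint8, red, green, blue; 480x640 float32, mm along the optical axis (not along the pixel's ray), 0 where there is no reading.
- vision.calibration(name): a dict with "mtx" (3x3 intrinsics, pixels), "k1" (the pictures are not rectified: a ray, as slopes to the right and down, at radius r is drawn at 1 + k1 r^2 times it, then the intrinsics apply), "extrinsics" (4x4, takes a point from camera to world coordinates). Camera axes: x right, y down, z forward; pixel columns grow to the right and rows downward; lengths in mm; the calibration is good to about 2 mm. A picture is of the moment at which its call begins: read the wrist's pose just before it. calibration takes no time and is no camera call; for the wrist camera it gives the pose at the moment of the call.
- r.sign_off(): hands the job in; it is judged then, once.
Trained networks look in the newest picture that a camera, given by its name, has taken for a name from the list of things; names that differ only in an ending like _2 or _b are one class to them, and where a whole thing is asked for, a point or a joint stands for the part that bears it (a point fixed in the world has none). Each returns a list of dicts, best first, with "conf" (0 to 1); they miss things now and then, are a little off and sometimes report something else, mostly with a low value. They report only what shows in the picture. A call takes as long as a camera call.
- vision.cut_out(camera, thing): "region" (480x640 bool, what is visible of it) and "uv" ([column, row] in pixels, amid what is visible of it).
- vision.landmark_of(camera, thing): "uv" ([column, row] in pixels: a listed point, or the origin of a listed thing).
The state is a dict: "clock": time; "qpos": joint angles; "qvel": joint speeds; "joint_efforts": joint torques, N m; "eef_pos": TCP position; "tcp_rot": TCP orientation; "contact_force": force on the tool from outside, world axes, zero at the start; "wrist_torque": the same for the moment, N m; "opening": opening from 0.0 (shut) to 1.0 (fully open); "grasp_force": force on a finger pad.
Only numpy, scipy, OpenCV 4.12 (cv2) and the standard library are available. Lean on these libraries where they do the work, as an engineer would, in place of code of your own. Each camera call takes 0.05 s, during which the arm holds its last target. There are 200 camera calls.

## Working session

There is one attempt and no reset: what is moved stays moved. The work goes in short steps, Python scripts to look and compute and a tool call to move; the robot and the scene stay as the last step left them, time stands still between calls to the robot, and variables do not carry over. Pictures are saved under pics/ and viewed, at most 10 in all, crops included, and the job is handed in when it is done.

Besides the shell and the picture viewer there is one more tool, called after "Call:" in YAML: its name, and indented under it one key for each argument. play_rows: Moves the arm, as the interface text tells. Its arguments: {"type":"object","properties":{"steps":{"type":"array"},"grip_force":{"type":"number"}},"required":["steps"]}

```bash
mkdir -p pics; cat > h.py <<'E'
import numpy as np, cv2
from rig import r, vision
def ray(cam,uv,cal=None):
    c=cal or vision.calibration(cam); K=np.array(c["mtx"]);k=c["k1"]
    d=np.array([(uv[0]-K[0,2])/K[0,0],(uv[1]-K[1,2])/K[1,1]]); u=d.copy()
    for _ in range(20): u=d/(1+k*(u@u))
    T=np.array(c["extrinsics"]); return T[:3,3],T[:3,:3]@np.array([u[0],u[1],1])
def atz(cam,uv,z,cal=None):
    o,d=ray(cam,uv,cal); return o+d*(z-o[2])/d[2]
def proj(cam,P):
    c=vision.calibration(cam);T=np.linalg.inv(np.array(c["extrinsics"]));p=T[:3,:3]@np.array(P,float)+T[:3,3]
    s=p[:2]/p[2];s=s*(1+c["k1"]*(s@s));K=np.array(c["mtx"]);return [K[0,0]*s[0]+K[0,2],K[1,1]*s[1]+K[1,2]]
E
python3 - <<'E'
from h import *
for cam in ("top","side"):
    im,d=vision.grab_frame(cam); cv2.imwrite(f"pics/{cam}0.png",im[:,:,::-1])
    for n,z in (("isolator_grip",169),("grip_post",186),("tensioner_pivot",126),("sharpener",0),("idler_arm",100),("lock_nut",100)):
        for x in vision.landmark_of(cam,n)[:2]: print(cam,n,round(x["conf"],2),np.round(x["uv"]),np.round(atz(cam,x["uv"],z)))
s=r.sense();print(s["clock"],s["eef_pos"],s["tcp_rot"])
E
```

```text
top isolator_grip 0.47 [247. 210.] [614. 221. 169.]
top grip_post 0.64 [304. 195.] [656.  44. 186.]
top tensioner_pivot 0.64 [322. 238.] [528. -12. 126.]
top tensioner_pivot 0.35 [249. 212.] [613. 219. 126.]
top sharpener 0.91 [305. 211.] [632.  46.   0.]
top idler_arm 0.75 [323. 236.] [537. -15. 100.]
top idler_arm 0.65 [162. 274.] [418. 505. 100.]
top lock_nut 0.41 [320. 183.] [710.  -5. 100.]
side isolator_grip 0.73 [312. 179.] [609. 215. 169.]
side grip_post 0.96 [353. 212.] [670.  47. 186.]
side grip_post 0.17 [310. 257.] [524. -60. 186.]
side tensioner_pivot 0.93 [310. 256.] [537. -13. 126.]
side tensioner_pivot 0.27 [279. 159.] [549. 375. 126.]
side sharpener 0.92 [333. 260.] [622.  46.  -0.]
side idler_arm 0.63 [309. 264.] [533. -18. 100.]
side lock_nut 0.69 [372. 245.] [711.  -7. 100.]
side lock_nut 0.69 [311. 177.] [628. 295. 100.]
0.7 [ 195.90037916 -593.52634717  231.31103085] [ 3.14153137e+00 -1.99498537e-05  3.18812696e-01]
```

View pics/top0.png

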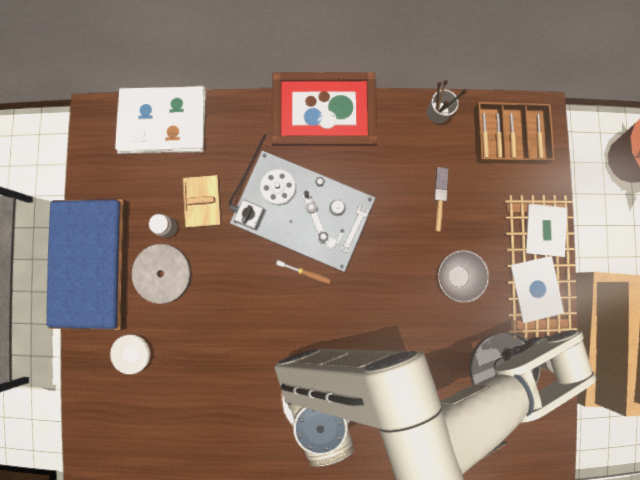

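View pics/side0.png

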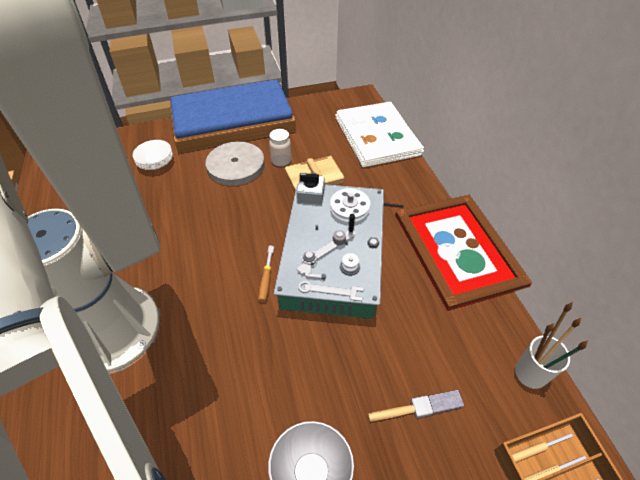

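The pictures show the machine at yaw about -24°. The isolator is at top pixel (248,213), the post at (307,195) and the pivot at (322,238), and the heights and distances agree. I'll move above the deck for a closer look.

Call:
play_rows:
  steps:
    - {"delta_pos":[3.5,-3.2,-1.5],"yaw":0,"jaw":100}
    - {"delta_pos":[7,-6.4,-3],"yaw":0,"jaw":100}
    - {"delta_pos":[10.5,-9.6,-4.5],"yaw":0,"jaw":100}
    - {"delta_pos":[14,-12.8,-6],"yaw":0,"jaw":100}
    - {"delta_pos":[17.5,-16,-7.5],"yaw":0,"jaw":100}
    - {"delta_pos":[21,-19.2,-9],"yaw":0,"jaw":100}
    - {"delta_pos":[24.5,-22.4,-10],"yaw":0,"jaw":100}
    - {"delta_pos":[28,-25.6,-10],"yaw":0,"jaw":100}

```text
clock: 1.5
eef_pos: [382.8, -261.4, 333.2]
tcp_rot: [3.139, -0.002, 0.318]
contact_force: [1.4, -0.1, 0.2]
opening: 0.999
grasp_force: 0.0
```

Call:
play_rows:
  steps:
    - {"delta_pos":[3.6,-3.3,0],"yaw":0.1,"jaw":100}
    - {"delta_pos":[7.2,-6.6,0],"yaw":0.2,"jaw":100}
    - {"delta_pos":[10.8,-9.9,0],"yaw":0.3,"jaw":100}
    - {"delta_pos":[14.4,-13.2,0],"yaw":0.4,"jaw":100}
    - {"delta_pos":[18,-16.5,0],"yaw":0.5,"jaw":100}
    - {"delta_pos":[21.6,-19.8,0],"yaw":0.6,"jaw":100}
    - {"delta_pos":[25.2,-23.1,0],"yaw":0.68,"jaw":100}
    - {"delta_pos":[28.8,-26.4,0],"yaw":0.738,"jaw":100}

```text
clock: 2.3
eef_pos: [573.0, 80.4, 331.5]
tcp_rot: [-3.141, -0.001, -0.422]
contact_force: [-0.0, -1.4, 0.9]
opening: 1.0
grasp_force: 0.0
```

```bash
python3 - <<'E'
from h import *
s=r.sense();print(s["clock"],s["eef_pos"],s["tcp_rot"],s["qpos"])
for cam in ("wrist",):
    c=vision.calibration(cam)
    im,d=vision.grab_frame(cam); cv2.imwrite(f"pics/{cam}1.png",im[:,:,::-1])
    for n,z in (("isolator_grip",169),("grip_post",186),("tensioner_pivot",126),("sharpener",0)):
        for x in vision.landmark_of(cam,n)[:2]: print(cam,n,round(x["conf"],2),np.round(x["uv"]),np.round(atz(cam,x["uv"],z,c),1))
E
```

```text
2.3 [572.95902137  80.38364796 331.49169913] [-3.14144984e+00 -5.23179389e-04 -4.22072870e-01] [ 1.36885896e-01  2.00254616e-01  1.61534143e+00 -1.61189780e-04
  1.32547732e+00  2.12979416e+00]
wrist isolator_grip 0.98 [142. 250.] [604.9 221.8 169. ]
wrist tensioner_pivot 0.75 [427. 203.] [533.8 -11.5 126. ]
wrist sharpener 0.65 [320. 138.] [621.6  54.1   0. ]
wrist sharpener 0.28 [338.  10.] [734.9 -18.5   0. ]
```

View pics/wrist1.png

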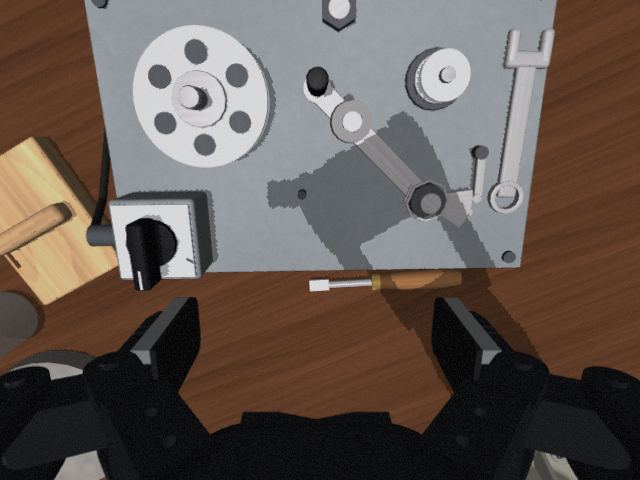

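The wrist view shows the isolator handle from (140,225) to its pointer tip at (147,285). The post top is at (316,76), the pivot nut at (427,203), and the front deck edge runs from (120,274) to (520,267).

```bash
python3 - <<'E'
from h import *
a=atz("wrist",(120,274),100);b=atz("wrist",(520,267),100);v=a-b
print("front edge ydir yaw",np.degrees(np.arctan2(v[1],v[0]))-90, np.linalg.norm(v))
p=atz("wrist",(317,75),186);q=atz("wrist",(427,203),126);w=p-q
print("post",p,"pivot",q,np.hypot(*w[:2]),np.degrees(np.arctan2(w[1],w[0])))
i=vision.landmark_of  # spindle top check, handle ends at z=182
h1=atz("wrist",(140,225),182);h2=atz("wrist",(147,288),182);u=h1-h2
print("handle",h1,h2,np.linalg.norm(u),np.degrees(np.arctan2(u[1],u[0])))
s=atz("wrist",(190,98),166);print("spindle",s)
y=np.radians(-24)
R=np.array([[np.cos(y),-np.sin(y)],[np.sin(y),np.cos(y)]])
print("isolator from spindle",s[:2]+R@np.array([-117,48]))
E
```

```text
front edge ydir yaw -22.8731885148091 405.09889690600454
post [665.06933848  36.74585267 186.        ] pivot [533.08379451 -13.65695758 126.        ] 141.28208343187592 20.900921374054487
handle [622.50960479 203.44427674 182.        ] [575.26852938 225.1379371  182.        ] 51.983979318305224 -24.665146696370073
spindle [690.56351503 128.03890967 166.        ]
isolator from spindle [603.20205535 219.47727888]
```

Call:
play_rows:
  steps:
    - {"delta_pos":[-0.8,-3.5,1],"yaw":0,"jaw":100}
    - {"delta_pos":[-1.6,-7,3],"yaw":0,"jaw":100}
    - {"delta_pos":[-2.2,-10.5,6],"yaw":0,"jaw":100}
    - {"delta_pos":[-2.9,-13.9,9],"yaw":0,"jaw":70}
    - {"delta_pos":[-2.9,-13.9,11],"yaw":0,"jaw":60}
    - {"delta_pos":[-2.9,-13.9,11],"yaw":0,"jaw":60}
    - {"delta_pos":[-2.9,-13.9,11],"yaw":0,"jaw":60}
    - {"delta_pos":[-2.9,-13.9,11],"yaw":0,"jaw":60}

```text
clock: 3.35
eef_pos: [603.2, 216.0, 223.2]
tcp_rot: [-3.14, -0.002, -0.421]
contact_force: [0.8, 0.2, 0.6]
opening: 0.601
grasp_force: 0.0
```

```bash
python3 - <<'E'
from h import *
s=r.sense();print(s["clock"],s["eef_pos"],s["tcp_rot"],s["contact_force"])
cam="wrist"
c=vision.calibration(cam)
im,d=vision.grab_frame(cam); cv2.imwrite(f"pics/{cam}2.png",im[:,:,::-1])
for x in vision.landmark_of(cam,"isolator_grip")[:2]: print(round(x["conf"],2),np.round(x["uv"]),np.round(atz(cam,x["uv"],169,c),1))
print("tcp-axis points project", [np.round(proj(cam,[*s["eef_pos"][:2],z])) for z in (182,156)])
E
```

```text
3.35 [603.21080433 216.00682262 223.18318411] [-3.14010145e+00 -1.82639726e-03 -4.20622036e-01] [0.80497096 0.16210958 0.61765664]
0.66 [307. 261.] [605.2 221.3 169. ]
tcp-axis points project [array([318., 269.]), array([318., 253.])]
```

View pics/wrist2.png

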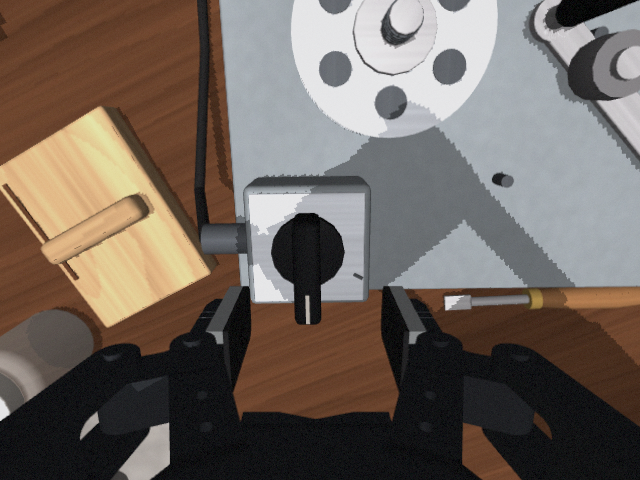

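The handle is straight in the image, centred at about (308,262). The TCP axis projects to column 318, so I need about 5.5 mm along tool -y.

Call:
play_rows:
  steps:
    - {"delta_pos":[0,-0.55,0],"yaw":0,"jaw":60}
    - {"delta_pos":[0,-0.55,2.5],"yaw":0,"jaw":60}
    - {"delta_pos":[0,-0.55,5],"yaw":0,"jaw":60}
    - {"delta_pos":[0,-0.55,6.2],"yaw":0,"jaw":60}
    - {"delta_pos":[0,-0.55,6.7],"yaw":0,"jaw":60}
    - {"delta_pos":[0,-0.55,6.7],"yaw":0,"jaw":40}
    - {"delta_pos":[0,-0.55,6.7],"yaw":0,"jaw":20}
    - {"delta_pos":[0,-0.55,6.7],"yaw":0,"jaw":10}
  grip_force: 35

```text
clock: 4.25
eef_pos: [605.0, 220.6, 156.5]
tcp_rot: [3.139, -0.002, -0.418]
contact_force: [-3.5, -6.1, 3.4]
opening: 0.157
grasp_force: 34.7
```

Call:
play_rows:
  steps:
    - {"delta_pos":[0,0,0],"yaw":0,"jaw":0}
    - {"delta_pos":[0,0,0],"yaw":0,"jaw":0}
    - {"delta_pos":[0,0,0],"yaw":0,"jaw":0}
    - {"delta_pos":[0,0,0],"yaw":0,"jaw":0}
    - {"delta_pos":[0,0,0],"yaw":0,"jaw":0}
    - {"delta_pos":[0,0,0],"yaw":0,"jaw":0}
    - {"delta_pos":[0,0,0],"yaw":0,"jaw":0}
    - {"delta_pos":[0,0,0],"yaw":0,"jaw":0}

```text
clock: 5.05
eef_pos: [605.1, 220.7, 156.5]
tcp_rot: [3.14, -0.002, -0.419]
contact_force: [-3.5, -9.2, 10.7]
opening: 0.156
grasp_force: 36.0
```

Gripped. Now I'll turn it anticlockwise from above, which is negative tool yaw.

Call:
play_rows:
  steps:
    - {"delta_pos":[0,-0.05,0],"yaw":-0.12,"jaw":0}
    - {"delta_pos":[0,-0.05,0],"yaw":-0.24,"jaw":0}
    - {"delta_pos":[0,-0.05,0],"yaw":-0.36,"jaw":0}
    - {"delta_pos":[0,-0.05,0],"yaw":-0.48,"jaw":0}
    - {"delta_pos":[0,-0.05,0],"yaw":-0.6,"jaw":0}
    - {"delta_pos":[0,-0.05,0],"yaw":-0.72,"jaw":0}
    - {"delta_pos":[0,-0.05,0],"yaw":-0.84,"jaw":0}
    - {"delta_pos":[0,-0.05,0],"yaw":-0.95,"jaw":0}

```text
clock: 5.85
eef_pos: [604.9, 221.0, 156.5]
tcp_rot: [3.14, 0.001, 0.536]
contact_force: [-5.4, -8.6, 13.5]
opening: 0.153
grasp_force: 36.3
```

Call:
play_rows:
  steps:
    - {"delta_pos":[0,0,0],"yaw":-0.05,"jaw":0}
    - {"delta_pos":[0,0,0],"yaw":-0.09,"jaw":0}
    - {"delta_pos":[0,0,0],"yaw":-0.09,"jaw":0}
    - {"delta_pos":[0,0,0],"yaw":-0.09,"jaw":20}
    - {"delta_pos":[0,0,0],"yaw":-0.09,"jaw":50}
    - {"delta_pos":[0,0,0],"yaw":-0.09,"jaw":60}
    - {"delta_pos":[0,0,0],"yaw":-0.09,"jaw":60}
    - {"delta_pos":[0,0,0],"yaw":-0.09,"jaw":60}

```text
clock: 6.65
eef_pos: [604.8, 222.7, 154.3]
tcp_rot: [-3.142, -0.0, 0.621]
contact_force: [-1.0, 0.7, 0.0]
opening: 0.596
grasp_force: 0.0
```

```bash
python3 - <<'E'
from h import *
s=r.sense();print(s["clock"],s["eef_pos"],s["tcp_rot"],s["contact_force"],s["opening"])
im,d=vision.grab_frame("wrist"); cv2.imwrite("pics/wrist3.png",im[:,:,::-1])
E
```

```text
6.65 [604.8392775  222.70462017 154.31987814] [-3.14151498e+00 -8.30878507e-05  6.20874252e-01] [-1.02620058  0.72215518  0.02583392] 0.5964644024842002
```

View pics/wrist3.png

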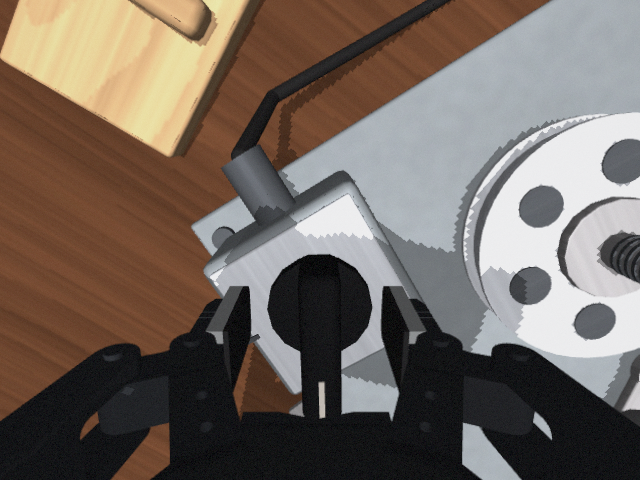

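The pointer (white line at (322,400)) is aligned with the tool at yaw 0.62, 1.04 rad from on, so the isolator is off. Next I'll raise and go above the post.

Call:
play_rows:
  steps:
    - {"delta_pos":[0,0,-4],"yaw":0,"jaw":60}
    - {"delta_pos":[0,0,-7.5],"yaw":0,"jaw":60}
    - {"delta_pos":[-1.2,3.7,-7.5],"yaw":0.06,"jaw":60}
    - {"delta_pos":[-2.5,7.8,-7.5],"yaw":0.12,"jaw":60}
    - {"delta_pos":[-3.8,12,-7.5],"yaw":0.19,"jaw":60}
    - {"delta_pos":[-5,16,-7.5],"yaw":0.255,"jaw":60}
    - {"delta_pos":[-5.9,18.6,-7.5],"yaw":0.255,"jaw":60}
    - {"delta_pos":[-5.9,18.6,-7.5],"yaw":0.255,"jaw":60}

```text
clock: 7.5
eef_pos: [665.8, 33.5, 229.1]
tcp_rot: [3.141, 0.0, 0.363]
contact_force: [0.2, 1.5, -0.3]
opening: 0.601
grasp_force: 0.0
```

```bash
python3 - <<'E'
from h import *
s=r.sense();print(s["clock"],s["eef_pos"],s["tcp_rot"],s["contact_force"])
cam="wrist"
c=vision.calibration(cam)
im,d=vision.grab_frame(cam); cv2.imwrite(f"pics/{cam}4.png",im[:,:,::-1])
for n,z in (("grip_post",186),("tensioner_pivot",126)):
  for x in vision.landmark_of(cam,n)[:2]: print(n,round(x["conf"],2),np.round(x["uv"]),np.round(atz(cam,x["uv"],z,c),1))
print("tcp-axis", np.round(proj(cam,[*s["eef_pos"][:2],186])))
E
```

```text
7.5 [665.84280095  33.47741368 229.07707441] [3.14065011e+00 1.19310009e-04 3.62515256e-01] [ 0.15483185  1.45173489 -0.29160906]
grip_post 0.61 [307. 264.] [666.6  38.6 186. ]
tensioner_pivot 0.86 [308. 416.] [533.6 -10.9 126. ]
tcp-axis [325. 270.]
```

View pics/wrist4.png

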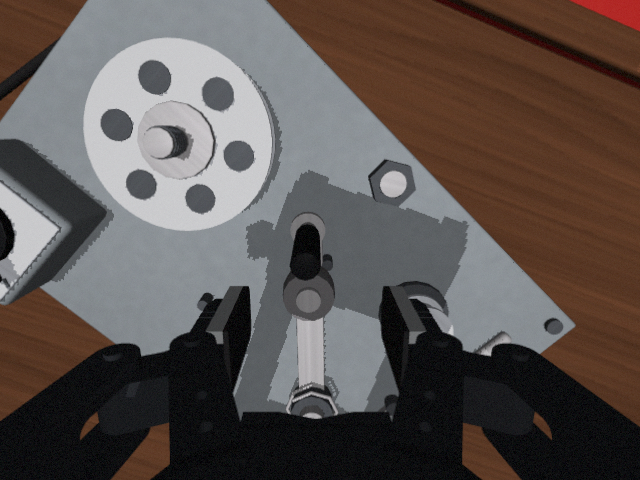

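The post top shows at (305,262) and the TCP axis at (325,270). I'll shift about (+2, -4.7) mm, descend to 153 mm and close.

Call:
play_rows:
  steps:
    - {"delta_pos":[0.2,-0.47,0],"yaw":0,"jaw":60}
    - {"delta_pos":[0.2,-0.47,2.5],"yaw":0,"jaw":60}
    - {"delta_pos":[0.2,-0.47,5],"yaw":0,"jaw":60}
    - {"delta_pos":[0.2,-0.47,7],"yaw":0,"jaw":60}
    - {"delta_pos":[0.2,-0.47,7.6],"yaw":0,"jaw":60}
    - {"delta_pos":[0.2,-0.47,7.6],"yaw":0,"jaw":40}
    - {"delta_pos":[0.2,-0.47,7.6],"yaw":0,"jaw":20}
    - {"delta_pos":[0.2,-0.47,7.6],"yaw":0,"jaw":10}
  grip_force: 60

```text
clock: 8.45
eef_pos: [666.3, 41.8, 154.8]
tcp_rot: [3.14, -0.002, 0.366]
contact_force: [1.9, -2.8, -0.6]
opening: 0.168
grasp_force: 58.4
```

Call:
play_rows:
  steps:
    - {"delta_pos":[0,0,0],"yaw":0,"jaw":0}
    - {"delta_pos":[0,0,0],"yaw":0,"jaw":0}
    - {"delta_pos":[0,0,0],"yaw":0,"jaw":0}
    - {"delta_pos":[0,0,0],"yaw":0,"jaw":0}
    - {"delta_pos":[0,0,0],"yaw":0,"jaw":0}
    - {"delta_pos":[0,0,0],"yaw":0,"jaw":0}
    - {"delta_pos":[0,0,0],"yaw":0,"jaw":0}
    - {"delta_pos":[0,0,0],"yaw":0,"jaw":0}

```text
clock: 9.25
eef_pos: [666.3, 41.7, 154.6]
tcp_rot: [3.14, -0.002, 0.366]
contact_force: [1.9, -3.9, 6.5]
opening: 0.164
grasp_force: 59.0
```

```bash
python3 - <<'E'
from h import *
s=r.sense();p=np.array(s["eef_pos"][:2]);y=s["tcp_rot"][2];print(s)
c=np.array([533.3,-12.]);v=p-c;print(np.hypot(*v),np.degrees(np.arctan2(v[1],v[0])))
tx=np.array([np.cos(y),np.sin(y)]);ty=np.array([np.sin(y),-np.cos(y)])
for a in np.arange(.06,.601,.06):
    R=np.array([[np.cos(a),-np.sin(a)],[np.sin(a),np.cos(a)]]);d=c+R@v-p
    print(round(a,2),np.round([d@tx/10,d@ty/10],2))
E
```

```text
{'clock': 9.25, 'qpos': array([ 6.04641770e-02,  4.90858180e-01,  1.60320039e+00, -4.14419125e-04,
        1.04480950e+00,  1.26587720e+00]), 'qvel': array([-0.00200677, -0.00040889, -0.0013291 ,  0.00065689,  0.00092571,
       -0.00056425]), 'joint_efforts': array([ 2.52118327e+00, -6.32756138e+01, -2.83545595e+01,  1.03876580e+00,
        4.72486261e-01, -3.86990793e-02]), 'eef_pos': array([666.34962775,  41.71915007, 154.64670906]), 'tcp_rot': array([ 3.14043229e+00, -2.49109410e-03,  3.65592326e-01]), 'contact_force': array([ 1.94297452, -3.86695634,  6.45925651]), 'wrist_torque': array([-0.61178928, -0.27328131, -0.02639662]), 'grasp_force': 58.99550020694733, 'opening': 0.1640616097318742}
143.48501847874195 21.986527423371463
0.06 [-0.04 -0.86]
0.12 [-0.13 -1.72]
0.18 [-0.28 -2.56]
0.24 [-0.47 -3.4 ]
0.3 [-0.72 -4.23]
0.36 [-1.01 -5.04]
0.42 [-1.35 -5.83]
0.48 [-1.74 -6.6 ]
0.54 [-2.18 -7.34]
0.6 [-2.65 -8.05]
```

Gripped. Now the first half of the swing, along the arc, with the tool turning along with the arm.

Call:
play_rows:
  steps:
    - {"delta_pos":[-0.02,-0.5,0],"yaw":-0.035,"jaw":0}
    - {"delta_pos":[-0.05,-0.95,0],"yaw":-0.065,"jaw":0}
    - {"delta_pos":[-0.13,-1.72,0],"yaw":-0.12,"jaw":0}
    - {"delta_pos":[-0.2,-2.15,0],"yaw":-0.15,"jaw":0}
    - {"delta_pos":[-0.28,-2.56,0],"yaw":-0.18,"jaw":0}
    - {"delta_pos":[-0.47,-3.4,0],"yaw":-0.24,"jaw":0}
    - {"delta_pos":[-0.6,-3.8,0],"yaw":-0.27,"jaw":0}
    - {"delta_pos":[-0.72,-4.23,0],"yaw":-0.3,"jaw":0}

```text
clock: 10.05
eef_pos: [644.7, 78.0, 154.7]
tcp_rot: [3.139, -0.002, 0.667]
contact_force: [2.4, -9.3, 5.9]
opening: 0.169
grasp_force: 59.3
```

```bash
python3 - <<'E'
from h import *
s=r.sense();p=np.array(s["eef_pos"][:2]);y=s["tcp_rot"][2]
c=np.array([533.3,-12.]);v=p-c;print(np.hypot(*v),np.degrees(np.arctan2(v[1],v[0])),y,s["contact_force"],s["wrist_torque"],s["opening"])
tx=np.array([np.cos(y),np.sin(y)]);ty=np.array([np.sin(y),-np.cos(y)])
for a in np.arange(.06,.31,.06):
    R=np.array([[np.cos(a),-np.sin(a)],[np.sin(a),np.cos(a)]]);d=c+R@v-p
    print(round(a,2),np.round([d@tx/10,d@ty/10],2))
E
```

```text
143.18312118640438 38.94673030255948 0.666931293527838 [ 2.44757215 -9.3074435   5.92326169] [-1.17912271 -0.33633975 -0.11266   ] 0.16873714665450407
0.06 [-0.04 -0.86]
0.12 [-0.12 -1.71]
0.18 [-0.26 -2.56]
0.24 [-0.45 -3.4 ]
0.3 [-0.69 -4.22]
```

Call:
play_rows:
  steps:
    - {"delta_pos":[-0.02,-0.45,0],"yaw":-0.03,"jaw":0}
    - {"delta_pos":[-0.04,-0.86,0],"yaw":-0.06,"jaw":0}
    - {"delta_pos":[-0.12,-1.71,0],"yaw":-0.12,"jaw":0}
    - {"delta_pos":[-0.2,-2.15,0],"yaw":-0.15,"jaw":0}
    - {"delta_pos":[-0.26,-2.56,0],"yaw":-0.18,"jaw":0}
    - {"delta_pos":[-0.45,-3.4,0],"yaw":-0.24,"jaw":0}
    - {"delta_pos":[-0.55,-3.75,0],"yaw":-0.265,"jaw":0}
    - {"delta_pos":[-0.55,-3.75,0],"yaw":-0.265,"jaw":0}

```text
clock: 10.85
eef_pos: [617.0, 103.8, 154.6]
tcp_rot: [3.138, -0.0, 0.932]
contact_force: [3.6, -10.7, 6.3]
opening: 0.162
grasp_force: 59.3
```

Call:
play_rows:
  steps:
    - {"delta_pos":[0,0,0],"yaw":0,"jaw":0}
    - {"delta_pos":[0,0,0],"yaw":0,"jaw":0}
    - {"delta_pos":[0,0,0],"yaw":0,"jaw":0}
    - {"delta_pos":[0,0,0],"yaw":0,"jaw":0}
    - {"delta_pos":[0,0,0],"yaw":0,"jaw":0}
    - {"delta_pos":[0,0,0],"yaw":0,"jaw":0}
    - {"delta_pos":[0,0,0],"yaw":0,"jaw":0}
    - {"delta_pos":[0,0,0],"yaw":0,"jaw":0}

```text
clock: 11.65
eef_pos: [617.3, 103.6, 154.6]
tcp_rot: [3.138, -0.0, 0.931]
contact_force: [2.0, -10.0, 6.4]
opening: 0.167
grasp_force: 59.3
```

```bash
python3 - <<'E'
from h import *
s=r.sense();p=np.array(s["eef_pos"][:2]);y=s["tcp_rot"][2]
c=np.array([533.3,-12.]);v=p-c;print(s["clock"],np.hypot(*v),np.degrees(np.arctan2(v[1],v[0])),y,s["contact_force"],s["wrist_torque"],s["opening"])
im,d=vision.grab_frame("wrist")
im2,d2=vision.grab_frame("side")
cv2.imwrite("pics/w5.png",np.hstack([cv2.resize(im,(400,300)),cv2.resize(im2[130:330,200:460],(390,300))])[:,:,::-1])
E
```

```text
11.65 142.87537972232548 53.99510603403243 0.9305511609041057 [  2.04109266 -10.03050776   6.43296196] [-1.4771619  -0.41061892 -0.15319204] 0.16712843891004708
```

View pics/w5.png

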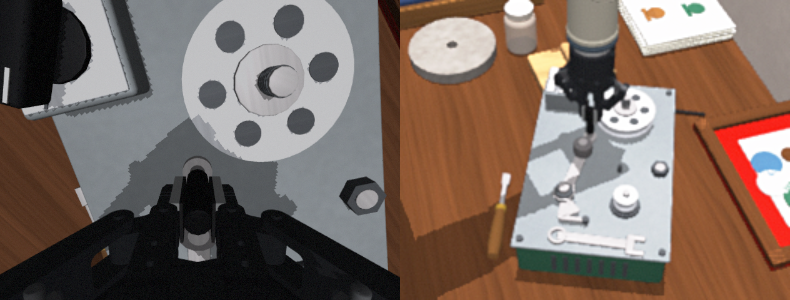

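The post sits between the pads at (195,200). The arm is at about 0.57 rad with a steady force of about 10 N, and the isolator pointer is still at off. I'm handing it in while holding.

```bash
python3 -c "
from rig import r
print(r.sign_off())"
```

```text
the job is handed in; nothing more can be done
None
```

The isolator is off, and the gripper is holding the tensioner arm past the click at about 0.57 of 0.62 rad; I handed the job in at about 12 s with nothing else moved.

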